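# Show the clay-tile tapping toy

### The job

Show a customer how the clay-tile tapping toy works: with the fingertips, lightly tap down the round tile, then the triangular tile, then the square tile, in that order, so that each sinks about a centimetre and stays there. Do not drive any tile down to its stop, do not pull any tile up, and leave the oblong tile, the frog, the turtle and the tin box as they are.

Things in the scene. Friction and masses are not known exactly. Their poses are not given: they have to be found in the camera images.
- stand: wooden slotted stand of the tapping toy, fixed to the table, 100 mm (its x) by 310 mm (its y) by 47 mm high; origin at the centre of its underside on the table, z up. Four tiles in one row along its y, 72 mm apart (36 and 108 mm either side of its centre), in any order.
- round_top (a point): centre of the upper face of the round clay tile: terracotta, lying flat, a round disc 46 mm across, 10 mm thick, with a small flat cream dot at its centre, carried on a wooden stem that is a tight fit in a slot of the stand. Upper face 85 mm above the table at the start; the point moves with the tile.
- round_tile (a joint): how far the round tile has been pushed straight down, m: 0 at the start, 0.024 at the hard stop at the bottom, negative if pulled up. The tight slot resists with about 3 N; there is next to no spring, so the tile stays where it is left.
- triangle_top (a point): centre of the upper face of the triangle clay tile: terracotta, lying flat, an equal-sided triangle with 54 mm sides (its centre is 15 mm from each side), 10 mm thick, with a small flat cream dot at its centre, carried on a wooden stem that is a tight fit in a slot of the stand. Upper face 85 mm above the table at the start; the point moves with the tile.
- triangle_tile (a joint): how far the triangle tile has been pushed straight down, m: 0 at the start, 0.024 at the hard stop at the bottom, negative if pulled up. The tight slot resists with about 3 N; there is next to no spring, so the tile stays where it is left.
- square_top (a point): centre of the upper face of the square clay tile: terracotta, lying flat, a 44 by 44 mm square, 10 mm thick, with a small flat cream dot at its centre, carried on a wooden stem that is a tight fit in a slot of the stand. Upper face 85 mm above the table at the start; the point moves with the tile.
- square_tile (a joint): how far the square tile has been pushed straight down, m: 0 at the start, 0.024 at the hard stop at the bottom, negative if pulled up. The tight slot resists with about 3 N; there is next to no spring, so the tile stays where it is left.
- oblong_top (a point): centre of the upper face of the oblong clay tile: terracotta, lying flat, a narrow oblong, 66 mm front to back and 24 mm wide, 10 mm thick, with a small flat cream dot at its centre, carried on a wooden stem that is a tight fit in a slot of the stand. Upper face 85 mm above the table at the start; the point moves with the tile.
- oblong_tile (a joint): how far the oblong tile has been pushed straight down, m: 0 at the start, 0.024 at the hard stop at the bottom, negative if pulled up. The tight slot resists with about 3 N; there is next to no spring, so the tile stays where it is left.
- frog_mid (a point): middle (25 mm above the table) of the loose cream clay frog whistle, about 80 by 72 by 55 mm high, 60 to 180 g; stands in front of the stand, on the robot's side
- turtle_mid (a point): middle (20 mm above the table) of the loose brown clay turtle, about 110 by 76 by 39 mm high, 70 to 200 g; stands in front of the stand, on the robot's side
- box_mid (a point): middle (28 mm above the table) of the loose closed tin latch box, 84 by 114 by 57 mm high, 0.9 kg; stands behind the stand, on the side away from the robot
There are look-alikes about, which are no part of the job. What is shaped like the part that bears box_mid but red or yellow is not meant. Of the things that look like the part that bears turtle_mid, the smaller one is meant.

How it is judged:
By the outcome, as a careful person would: the job done as asked, in the order asked, and still so for the second after the job is handed in, with the robot touching nothing.
It also fails if it takes over 51 s, if anything falls off the work surface, if the arm or the gripper's body presses on something with over 40 N, if the wrist force passes 120 N, or if a joint passes its speed limit or range.

### The arm

A 7-joint arm with a two-finger parallel gripper is mounted at the origin on the work surface. World frame = base frame: x ahead of the robot, y to its left, z up, the work surface at z = 0. Lengths are in m, angles in rad, forces in N, time in s.
With the tool pointing down it reaches from about 0.425 to 0.925 m from the base axis. Payload 6.8 kg.
Tool frame: the origin (TCP) lies between the finger pads; the fingertips stand 22 mm ahead of it and the grasp point (between the pads) lies 3 mm ahead of it; z points along the fingers, y is the direction in which the jaws open and shut (so a half turn about z gives the same grasp; the last joint's range is limited). The gripper opens to 85 mm and grips with 20 to 120 N. Pads are 22 mm wide; open, the fingers measure 114 mm over their backs; the gripper's body (76 mm by 85 mm) begins 54 mm behind the grasp point. The pads swing forward as they close: fully open they stand 13 mm farther back than shut.
Start: joints at [1.202, 0.477, 0.022, 1.555, -0.011, 1.109, -0.083], TCP at [0.174, -0.652, 0.253] pointing down, gripper open.
Joint ranges: [-2.96, 2.96], [-0.34, 2.1], [-1.41, 1.46], [0.24, 2.44], [-1.37, 4.51], [0.17, 1.92], [-2.96, 2.96]. Speed limits (rad/s): [2.39, 2.39, 3.14, 3.14, 3.14, 3.14, 3.14].

### API

Orientations are given as a unit quaternion [w, x, y, z].
In Python, from station import bot gives the robot as it stands. The module is installed in compiled form; this text tells all that it offers.
- The arm moves only by the tool drive_tool, never from a script. Its argument "series" is one flat list of numbers, 7 for each row, row after row: the opening, from -1 (shut) to 1 (fully open), then the shift along the tool's x, y, z in mm, then the turn, a rotation vector about the tool's x, y, z in rad. In form: [jaw, x, y, z, wx, wy, wz, jaw, x, y, z, wx, wy, wz, ...]. A call has 1 to 12 rows; each row shifts and turns the commanded pose from where the row before left it, along the tool's axes as they then stand; what a row does not reach is not made up. A row lasts 1/8 s, in which the tool goes at most 62.5 mm and 10.7 degrees, less where a joint would pass 70% of its speed; a pose out of reach is approached as far as the arm can. A call with a gripper value outside its range is refused whole. The fingers move at their own pace and stop on an object; "force" is the grip in N (left out, the last holds). Time passes only in rows, so rows that do not move let the fingers close. It gives the time, the measured TCP pose, the force and the opening at its end, in the units of the state.
- bot.get_obs(): the state, without advancing time (a new reading comes with each control period).
- bot.read_camera(name): name is "scene" or "top" or "wrist"; returns a dict with "pixels" (400x640x3 uint8, blue, green, red), "camera_matrix" (3x3 intrinsics, pixels), "distortion" ([k1, k2, p1, p2, k3] as OpenCV has them; the pictures are not rectified), "rvec" (rotation vector, rad) and "tvec" (3), from world to camera coordinates, as OpenCV has them. Camera axes: x right, y down, z forward; pixel columns grow to the right and rows downward; lengths in m; the calibration is good to about 2 mm. A picture is of the moment at which its call begins. There is no depth.
- bot.hand_in(): hands the job in, once; it reports no verdict.
The state is a dict: "t": time; "q": joint angles; "joint_vel": joint speeds; "joint_torque": joint torques, N m; "eef_pos": TCP position; "tool_rot": TCP orientation; "contact_force": force on the tool from outside, world axes, zero at the start; "torque": the same for the moment, N m; "gripper_width": opening from 0.0 (shut) to 1.0 (fully open).
Only numpy, scipy, OpenCV 4.12 (cv2) and the standard library are available. Lean on these libraries where they do the work, as an engineer would, in place of code of your own. Each camera call takes 0.05 s, during which the arm holds its last target. There are 200 camera calls.

## Working session

There is one attempt and no reset: what is moved stays moved. The work goes in short steps, Python scripts to look and compute and a tool call to move; the robot and the scene stay as the last step left them, time stands still between calls to the robot, and variables do not carry over. Pictures are saved under pics/ and viewed, about 8 in all and at most 12, crops included, and the job is handed in when it is done.

Besides the shell and the picture viewer there is one more tool, called after "Request:" as name(argument=value, ...) on one line, values as JSON. drive_tool: Moves the arm, as the interface text tells. Its arguments: {"type":"object","properties":{"series":{"type":"array"},"force":{"type":"number"}},"required":["series"]}

```bash
mkdir -p pics; cat > h.py <<'E'
import numpy as np, cv2
from station import bot
def look(name,f=None):
    c=bot.read_camera(name)
    if f: cv2.imwrite('pics/'+f,c['pixels'])
    return c
def ray(c,uv,z):
    K=np.array(c['camera_matrix'],float);d=np.array(c['distortion'],float)
    n=cv2.undistortPoints(np.array(uv,float).reshape(-1,1,2),K,d).reshape(-1,2)
    R=cv2.Rodrigues(np.array(c['rvec'],float))[0];t=np.array(c['tvec'],float).ravel()
    o=-R.T@t; D=np.c_[n,np.ones(len(n))]@R
    return o+D*((z-o[2])/D[:,2])[:,None]
def proj(c,P):
    return cv2.projectPoints(np.array(P,float).reshape(-1,1,3),np.array(c['rvec'],float),np.array(c['tvec'],float),np.array(c['camera_matrix'],float),np.array(c['distortion'],float))[0].reshape(-1,2)
E
python3 - <<'E'
from h import *
look('top','top0.png');look('scene','scene0.png')
o=bot.get_obs()
for k in('t','eef_pos','tool_rot','contact_force','gripper_width'):print(k,o[k])
E
```

```text
t 0.1
eef_pos [ 0.17388933 -0.65169802  0.25243544]
tool_rot [-8.03476549e-04  9.91511395e-01  1.30017222e-01 -1.74824757e-04]
contact_force [-0.17658214  0.4806254  -0.36080149]
gripper_width 1.0014574467654713
```

View pics/top0.png

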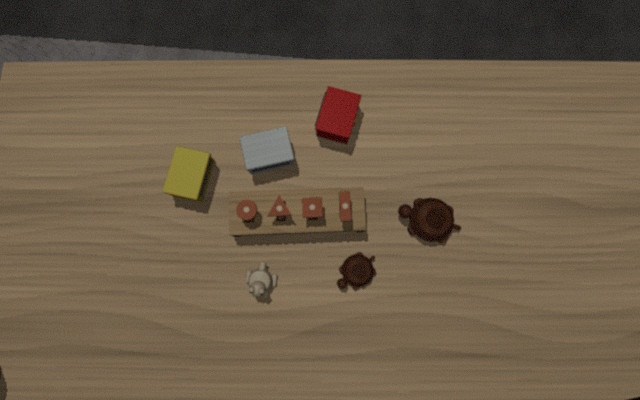

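View pics/scene0.png

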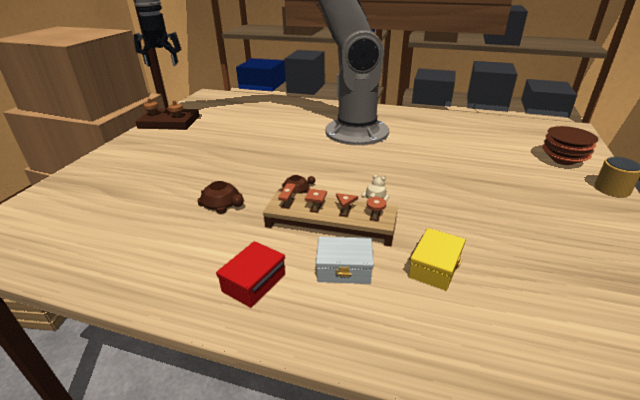

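The top view shows the tiles from left to right: round (247,210), triangle (279,208), square (312,207), oblong (345,205). The frog is at (260,282) and the small turtle at (357,270). The scene view shows the same order mirrored, and both views are clear. Next I'll measure the dots.

```bash
python3 - <<'E'
from h import *
c=look('top'); im=c['pixels']; s=look('scene'); 
hsv=cv2.cvtColor(im,cv2.COLOR_BGR2HSV)
m=((hsv[...,0]<9)&(hsv[...,1]>120)&(hsv[...,2]>80)).astype(np.uint8); m[:,380:]=0;m[:180]=0;m[240:]=0
cn=cv2.findContours(m,cv2.RETR_EXTERNAL,cv2.CHAIN_APPROX_NONE)[0]
P=[]
for k in sorted(cn,key=lambda k:k[:,0,0].mean()):
    if cv2.contourArea(k)<60: continue
    x,y,w,h=cv2.boundingRect(k)
    g=im[y:y+h,x:x+w].astype(float); b=g[...,0]+g[...,1]
    f=np.zeros(m.shape,np.uint8);cv2.drawContours(f,[k],-1,1,-1)
    wt=np.clip(b-np.median(b)-60,0,None)*cv2.erode(f,np.ones((5,5)))[y:y+h,x:x+w]
    yy,xx=np.mgrid[y:y+h,x:x+w]; u=[(xx*wt).sum()/wt.sum(),(yy*wt).sum()/wt.sum()]
    p=ray(c,[u],.085)[0];P.append(p); print(x,y,w,h,np.round(u,1),np.round(p,4))
P=np.array(P);print(np.linalg.norm(np.diff(P,axis=0),axis=1))
print('scene proj',proj(s,P).round(1))
print('frog,turtle,box',ray(c,[[260,282],[357,270],[267,149]],.03).round(3))
w=bot.read_camera('wrist');print(bot.get_obs()['t'])
E
```

```text
Traceback (most recent call last):
numpy.exceptions.AxisError: axis 1 is out of bounds for array of dimension 1
```

```bash
python3 - <<'E'
from h import *
c=look('top'); im=c['pixels']; s=look('scene'); 
P=[];U=[]
for u0 in [(247,210),(279,208),(312,207),(345,205)]:
    x,y=u0[0]-6,u0[1]-6
    g=im[y:y+13,x:x+13].astype(float); b=g[...,0]
    wt=np.clip(b-(b.max()+np.median(b))/2,0,None)
    yy,xx=np.mgrid[y:y+13,x:x+13]; U.append([(xx*wt).sum()/wt.sum(),(yy*wt).sum()/wt.sum()])
    print(im[u0[1],u0[0]],im[u0[1]-5,u0[0]+3],np.median(b),b.max())
P=ray(c,U,.085);print(np.round(U,1),P.round(4))
print(np.linalg.norm(np.diff(P,axis=0),axis=1))
print('scene proj',proj(s,P).round(1))
print('frog,turtle,box',ray(c,[[260,282],[357,270],[267,149]],.03).round(3))
E
```

```text
[115 135 142] [ 44  63 112] 47.0 119.0
[120 142 146] [ 46  63 111] 47.0 120.0
[118 137 143] [ 47  67 112] 47.0 118.0
[115 135 143] [ 48  65 114] 47.0 116.0
[[245.9 209.1]
 [278.9 207.9]
 [311.8 206.7]
 [344.8 205.5]] [[ 0.5712  0.1709  0.085 ]
 [ 0.5741  0.0988  0.085 ]
 [ 0.5769  0.0272  0.085 ]
 [ 0.5798 -0.0446  0.085 ]]
[0.072138   0.07166392 0.07185447]
scene proj [[376.5 201. ]
 [345.6 197. ]
 [315.9 193.1]
 [287.2 189.4]]
frog,turtle,box [[ 0.415  0.143  0.03 ]
 [ 0.442 -0.074  0.03 ]
 [ 0.726  0.136  0.03 ]]
```

Request:
drive_tool(series=[-1, 47.5, -20, 0, 0, 0, 0, -1, 47.5, -20, 0, 0, 0, 0, -1, 47.5, -20, 0, 0, 0, 0, -1, 47.5, -20, 0, 0, 0, 0, -1, 47.5, -20, 0, 0, 0, 0, -1, 47.5, -20, 0, 0, 0, 0, -1, 47.5, -20, 0, 0, 0, 0, -1, 47.5, -20, 0, 0, 0, 0], force=20)

```text
t: 1.3
eef_pos: [0.5011, -0.3985, 0.2534]
tool_rot: [0.0, 0.992, 0.13, 0.0]
contact_force: [0.4, 0.0, 0.3]
gripper_width: 0.0
```

Request:
drive_tool(series=[-1, 18, -44.4, 0, 0, 0, 0, -1, 18, -44.4, 0, 0, 0, 0, -1, 18, -44.4, 0, 0, 0, 0, -1, 18, -44.4, 0, 0, 0, 0, -1, 18, -44.4, 0, 0, 0, 0, -1, 18, -44.4, 0, 0, 0, 0, -1, 18, -44.4, 0, 0, 0, 0, -1, 18, -44.4, 0, 0, 0, 0, -1, 18, -44.4, 0, 0, 0, 0, -1, 18, -44.4, 0, 0, 0, 0, -1, 18, -44.4, 0, 0, 0, 0, -1, 18, -44.4, 0, 0, 0, 0])

```text
t: 2.8
eef_pos: [0.5714, 0.1723, 0.2535]
tool_rot: [0.0, 0.992, 0.13, 0.0]
contact_force: [0.3, -0.3, 0.0]
gripper_width: 0.006
```

Request:
drive_tool(series=[-1, 0, 0, 38, 0, 0, 0, -1, 0, 0, 38, 0, 0, 0, -1, 0, 0, 38, 0, 0, 0, -1, 0, 0, 0, 0, 0, 0])

```text
t: 3.3
eef_pos: [0.5692, 0.1699, 0.1367]
tool_rot: [0.001, 0.992, 0.13, -0.003]
contact_force: [-0.4, -1.2, -0.2]
gripper_width: -0.003
```

```bash
python3 - <<'E'
from h import *
w=look('wrist','w1.png');look('scene','s1.png')
o=bot.get_obs();print(o['t'],o['eef_pos'],o['contact_force'])
print(proj(w,[[.5712,.1709,.085],[.5741,.0988,.085],[.5769,.0272,.085]]).round(0))
a=cv2.imread('pics/w1.png');b=cv2.imread('pics/s1.png')[130:280,220:460]
cv2.imwrite('pics/c1.png',np.vstack([cv2.resize(a,(480,300)),cv2.resize(b,(480,300))]))
E
```

```text
3.4 [0.57179001 0.17111061 0.14022036] [ 0.34328798  0.82037545 -0.06541799]
[[318. 228.]
 [424. 250.]
 [521. 270.]]
```

View pics/c1.png

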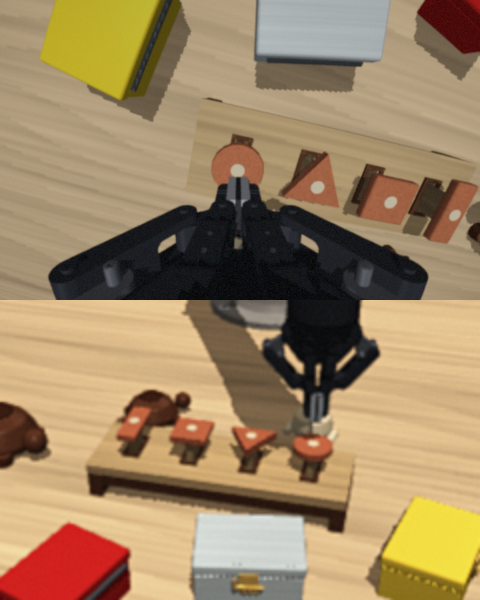

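The wrist dot at about (316,228) matches the predicted (318,228), and the fingers are centred over the round tile. Descending.

Request:
drive_tool(series=[-1, 0, 0, 15, 0, 0, 0, -1, 0, 0, 11, 0, 0, 0, -1, 0, 0, 0, 0, 0, 0, -1, 0, 0, 0, 0, 0, 0])

```text
t: 3.9
eef_pos: [0.5714, 0.171, 0.1135]
tool_rot: [-0.0, 0.992, 0.13, 0.0]
contact_force: [0.0, 0.2, 0.8]
gripper_width: 0.0
```

Request:
drive_tool(series=[-1, 0, 0, 2, 0, 0, 0, -1, 0, 0, 2, 0, 0, 0])

```text
t: 4.15
eef_pos: [0.5714, 0.1709, 0.1095]
tool_rot: [-0.0, 0.992, 0.13, 0.0]
contact_force: [-0.1, -0.6, -0.9]
gripper_width: -0.002
```

Request:
drive_tool(series=[-1, 0, 0, 2, 0, 0, 0])

```text
t: 4.28
eef_pos: [0.5713, 0.1708, 0.1072]
tool_rot: [-0.0, 0.992, 0.13, 0.0]
contact_force: [0.6, -0.5, 0.2]
gripper_width: 0.004
```

Request:
drive_tool(series=[-1, 0, 0, 2, 0, 0, 0])

```text
t: 4.4
eef_pos: [0.5713, 0.1709, 0.1055]
tool_rot: [0.0, 0.992, 0.13, 0.0]
contact_force: [-0.7, -0.2, 3.6]
gripper_width: -0.0
```

Contact comes at TCP z of about 0.107, as expected. I'll go about 9 mm further and then lift.

Request:
drive_tool(series=[-1, 0, 0, 3, 0, 0, 0, -1, 0, 0, 3, 0, 0, 0, -1, 0, 0, 3, 0, 0, 0, -1, 0, 0, 0, 0, 0, 0])

```text
t: 4.9
eef_pos: [0.5712, 0.1708, 0.0959]
tool_rot: [-0.0, 0.992, 0.13, -0.0]
contact_force: [0.5, 0.1, 1.1]
gripper_width: 0.001
```

Request:
drive_tool(series=[-1, 0, 0, -10, 0, 0, 0, -1, 0, 0, -30, 0, 0, 0, -1, 0, 0, 0, 0, 0, 0, -1, 0, 0, 0, 0, 0, 0])

```text
t: 5.4
eef_pos: [0.5712, 0.1707, 0.1364]
tool_rot: [0.0, 0.992, 0.13, 0.0]
contact_force: [0.7, 0.6, -0.4]
gripper_width: -0.004
```

Request:
drive_tool(series=[-1, -7.8, 35.1, 0, 0, 0, 0, -1, -7.9, 35.1, 0, 0, 0, 0, -1, 0, 0, 0, 0, 0, 0, -1, 0, 0, 0, 0, 0, 0])

```text
t: 5.9
eef_pos: [0.5738, 0.0995, 0.1358]
tool_rot: [-0.0, 0.992, 0.13, -0.0]
contact_force: [-0.3, 0.4, 0.4]
gripper_width: 0.003
```

```bash
python3 - <<'E'
from h import *
w=look('wrist','w2.png');s=look('scene','s2.png');print(bot.get_obs()['eef_pos'])
print(proj(w,[[.5712,.1709,.075],[.5741,.0988,.085],[.5769,.0272,.085]]).round(0)*.75)
a=cv2.imread('pics/w2.png');b=cv2.imread('pics/s2.png')[170:245,260:400]
cv2.imwrite('pics/c2.png',np.vstack([cv2.resize(a,(480,300)),cv2.resize(b,(480,260))]))
E
```

```text
[0.57387289 0.10045519 0.13602405]
[[160.5  152.25]
 [240.   173.25]
 [319.5  189.75]]
```

View pics/c2.png

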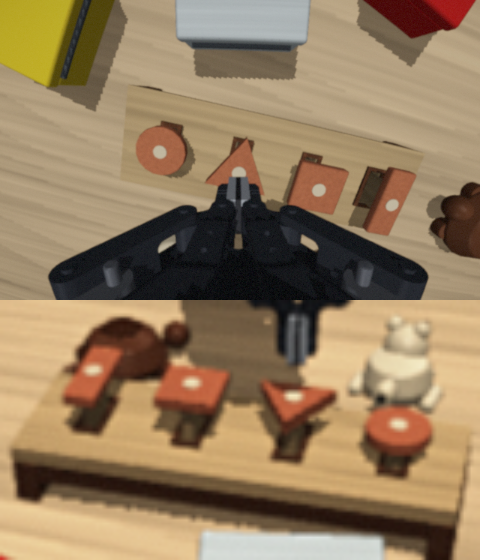

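The round tile now sits visibly lower, and its dot in the wrist view at (160,152) matches the prediction for 10 mm down (160.5,152). The fingers are over the triangle dot at (239,174). Tapping the triangle.

Request:
drive_tool(series=[-1, 0, 0, 15, 0, 0, 0, -1, 0, 0, 9, 0, 0, 0, -1, 0, 0, 3, 0, 0, 0, -1, 0, 0, 3, 0, 0, 0])

```text
t: 6.5
eef_pos: [0.5739, 0.0991, 0.106]
tool_rot: [0.0, 0.992, 0.13, -0.0]
contact_force: [-1.9, -0.4, 2.9]
gripper_width: 0.001
```

Request:
drive_tool(series=[-1, 0, 0, 3, 0, 0, 0, -1, 0, 0, 3, 0, 0, 0, -1, 0, 0, 3.5, 0, 0, 0, -1, 0, 0, 0, 0, 0, 0])

```text
t: 7.0
eef_pos: [0.5745, 0.099, 0.0966]
tool_rot: [-0.0, 0.992, 0.13, 0.0]
contact_force: [0.7, 0.5, -0.3]
gripper_width: -0.002
```

Request:
drive_tool(series=[-1, 0, 0, -10, 0, 0, 0, -1, 0, 0, -29.5, 0, 0, 0, -1, 0, 0, 0, 0, 0, 0, -1, -7.8, 35.1, 0, 0, 0, 0, -1, -7.9, 35.1, 0, 0, 0, 0, -1, 0, 0, 0, 0, 0, 0, -1, 0, 0, 0, 0, 0, 0])

```text
t: 7.88
eef_pos: [0.5771, 0.0276, 0.1362]
tool_rot: [-0.0, 0.992, 0.13, 0.0]
contact_force: [-0.5, 0.3, 1.1]
gripper_width: 0.003
```

```bash
python3 - <<'E'
from h import *
w=look('wrist','w3.png');s=look('scene','s3.png');print(bot.get_obs()['eef_pos'])
print(proj(w,[[.5712,.1709,.075],[.5741,.0988,.075],[.5769,.0272,.085]]).round(0)*.75)
a=cv2.imread('pics/w3.png');b=cv2.imread('pics/s3.png')[170:245,260:400]
cv2.imwrite('pics/c3.png',np.vstack([cv2.resize(a,(480,300)),cv2.resize(b,(480,260))]))
E
```

```text
[0.57712056 0.02858765 0.13629472]
[[ 81.75 135.75]
 [161.25 153.  ]
 [239.25 174.  ]]
```

View pics/c3.png

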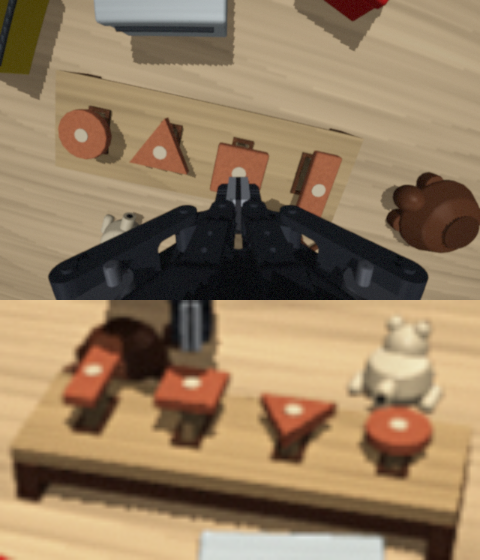

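The triangle is down too: its dot at (160,153) matches the prediction for 10 mm (161,153). The fingers are over the square's dot (239,174). Tapping the square, then lifting away.

Request:
drive_tool(series=[-1, 0, 0, 15, 0, 0, 0, -1, 0, 0, 9, 0, 0, 0, -1, 0, 0, 3, 0, 0, 0, -1, 0, 0, 3, 0, 0, 0])

```text
t: 8.48
eef_pos: [0.5768, 0.0272, 0.106]
tool_rot: [-0.0, 0.992, 0.13, -0.0]
contact_force: [-1.4, 0.2, 3.0]
gripper_width: 0.0
```

Request:
drive_tool(series=[-1, 0, 0, 3, 0, 0, 0, -1, 0, 0, 3, 0, 0, 0, -1, 0, 0, 3.5, 0, 0, 0, -1, 0, 0, 0, 0, 0, 0])

```text
t: 8.98
eef_pos: [0.5775, 0.027, 0.0966]
tool_rot: [0.0, 0.992, 0.13, 0.0]
contact_force: [-0.1, -1.0, 0.3]
gripper_width: 0.003
```

Request:
drive_tool(series=[-1, 0, 0, -10, 0, 0, 0, -1, 0, 0, -30, 0, 0, 0, -1, 0, 0, -40, 0, 0, 0, -1, 0, 0, -40, 0, 0, 0, -1, 0, 0, 0, 0, 0, 0, -1, 0, 0, 0, 0, 0, 0])

```text
t: 9.72
eef_pos: [0.5771, 0.0269, 0.2169]
tool_rot: [0.0, 0.992, 0.13, 0.0]
contact_force: [-0.4, -0.8, 0.5]
gripper_width: 0.0
```

```bash
python3 - <<'E'
from h import *
s=look('scene','s4.png');w=look('wrist','w4.png');print(bot.get_obs()['eef_pos'])
G=[[.5712,.1709],[.5741,.0988],[.5769,.0272],[.5798,-.0446]]
pts=[proj(s,[[*g,z] for z in (.085,.075,.061)]) for g in G]
g=s['pixels'][...,0].astype(float)
for p in pts:
    u=p[:,0].mean()
    x0,y0=int(u)-4,int(p[0,1])-5
    b=g[y0:y0+22,x0:x0+9];wt=np.clip(b-(b.max()+np.median(b))/2,0,None);yy,xx=np.mgrid[y0:y0+22,x0:x0+9]
    print('rows z85/75/61',p[:,1].round(1),'dot',((xx*wt).sum()/wt.sum()).round(1),((yy*wt).sum()/wt.sum()).round(1))
a=cv2.imread('pics/w4.png');b=cv2.imread('pics/s4.png')[170:245,260:400]
cv2.imwrite('pics/c4.png',np.vstack([cv2.resize(a,(480,300)),cv2.resize(b,(480,260))]))
E
```

```text
[0.57643843 0.02688509 0.21580093]
rows z85/75/61 [201.  204.6 209.6] dot 374.7 201.6
rows z85/75/61 [197.  200.6 205.5] dot 345.1 195.7
rows z85/75/61 [193.1 196.7 201.6] dot 315.6 197.3
rows z85/75/61 [189.4 192.9 197.8] dot 286.7 189.7
```

View pics/c4.png

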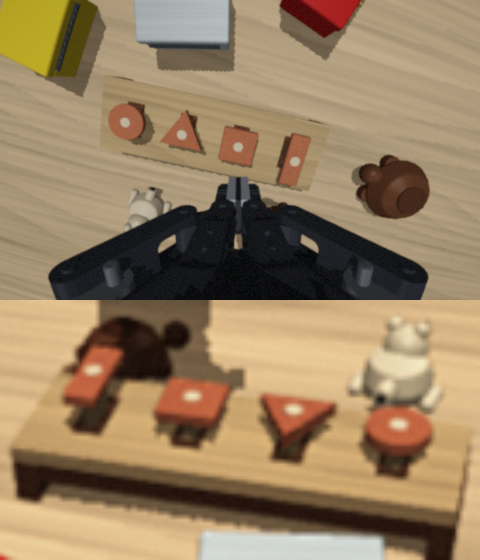

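The measurement windows for the round and triangle dots caught background pixels. I'll re-measure with tighter windows and compare the top view with the start.

```bash
python3 - <<'E'
from h import *
s=look('scene');t=look('top')
g0=cv2.imread('pics/scene0.png')[...,0].astype(float);g1=s['pixels'][...,0].astype(float)
def dot(g,x0,y0,r=4):
    b=g[y0-r:y0+r+1,x0-r:x0+r+1];yy,xx=np.mgrid[y0-r:y0+r+1,x0-r:x0+r+1]
    wt=np.clip(b-(b.max()+np.median(b))/2,0,None);return np.array([(xx*wt).sum(),(yy*wt).sum()])/wt.sum()
for n,a,b in [('round',(376,201),(376,206)),('tri',(346,197),(346,201)),('sq',(316,193),(316,198)),('obl',(287,190),(287,190))]:
    p,q=dot(g0,*a,3),dot(g1,*b,3);print(n,p.round(1),q.round(1),'down mm ~',((q-p)[1]/.357).round(1))
d=cv2.absdiff(cv2.imread('pics/top0.png'),t['pixels']).max(2)
for n,(x,y) in dict(frog=(260,282),turtle=(357,270),box=(267,149),obl=(345,205)).items():
    print(n,(d[y-18:y+18,x-16:x+16]>40).sum())
print(bot.get_obs()['t'])
E
```

```text
round [376.2 201.3] [375.8 205.4] down mm ~ 11.5
tri [345.2 197.3] [345.2 201.2] down mm ~ 10.8
sq [315.5 193.4] [315.6 197.3] down mm ~ 10.9
obl [286.6 189.7] [286.7 189.7] down mm ~ 0.0
frog 0
turtle 919
box 583
obl 145
9.925
```

```bash
python3 - <<'E'
from h import *
d=cv2.absdiff(cv2.imread('pics/scene0.png'),look('scene')['pixels']).max(2)
print('box',(d[235:285,312:378]>40).sum(),'turtle',(d[172:190,283:318]>40).sum(),'frog',(d[175:198,365:390]>40).sum())
print(bot.hand_in())
E
```

```text
box 0 turtle 290 frog 8
the job is handed in; nothing more can be done
None
```

I tapped the round, then the triangular, then the square tile with the shut fingertips, each about 10–11 mm down. I then lifted clear to about TCP z = 0.216 m and handed in at roughly 10 s. Touch-down showed about 3 N on each tile, and the hard stop was never reached.

- **Tile depths:** the last scene-camera check gave about 11.5 mm (round), 10.8 mm (triangle) and 10.9 mm (square). The oblong tile had not moved (0.0 mm).
- **Frog and tin box:** both looked unchanged in the scene view.
- **Turtle:** the image-difference check flagged changed pixels over the turtle in both views. I put this down to the arm and its shadow, because it looked in place in the scene crops and nothing came near it. The check itself did not confirm this.
- **Other disagreements:** the top view also flagged pixels over the box and the oblong tile, again where the arm blocks or shades the view. My first scene measurement of the round and triangle dots caught background pixels, so I redid it with tighter windows.

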